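# Jack up the die-cutting press and hold it

### The job

Set the red lever jack flat on the table with its saddle centred under the lift pad that the red disc marks on the die-cutting press, then pump its handle: one full trial stroke down for about half a second, let the handle come all the way up so the press settles, then press it fully down again. Finish while holding the handle fully down, so that the jack alone keeps the front of the press raised for a colleague to change its foot. Do not lift or push the press itself, keep the discs on their brackets, and leave the ink bottle, blending tool and glass dish alone.

Things in the scene. Friction and masses are not known exactly. Their poses are not given: they have to be found in the camera images.
- press_base: Fixed rubber mat carrying the blue die-cutting press. Origin on the table midway between the press's two lift pads, z up; the press lies to its +x (mat from x 60 to 330 mm, 360 wide; machine from x 62, 290 wide along y, 185 tall), open table to its -x. Two yellow brackets over the pads stick out of the press front at y = +85 and -85 mm.
- press (a joint): Tilt of the press (about 3 kg) about a hinge along its rear edge, 290 mm behind the pads, rad: 0 = level on all its feet, grows as its front is lifted (0.04 = pads 12 mm up; a full jack stroke gives about 0.075). About 15 N upward at a pad lifts it; it sinks back by its own weight.
- pad_a (a point): Centre of the underside of the black rubber lift pad (40 mm across) at y = +85 mm of press_base; 74 mm above the table when level. It is under a yellow bracket 52 mm wide, 10 mm thick, top 88 mm above the table, that ends 30 mm in front (-x) of the pad's centre.
- pad_b (a point): Centre of the underside of the other lift pad, at y = -85 mm of press_base; same size, height and bracket.
- red_disc_top (a point): Top centre of the loose red disc (30 mm across, 6 mm thick) that lies on top of one of the two brackets, straight above that bracket's pad: the lift point to use. Top 94 mm above the table.
- white_disc_top (a point): Top centre of the loose white disc (same size) on the other bracket: not to be used.
- jack: Loose lever jack, about 0.75 kg. Origin on the underside of its base, straight below the pump block; its +x axis points to the saddle, -x to the handle. Red base plate 10 mm thick, x from -135 to +115 mm, 76 mm wide. Saddle at x = +90 mm; handle pivot at x = -26 mm, 58 mm above the underside.
- jack_grip (a point): Centre of the jack's bare steel pump block, 43 mm above the base's underside: the place to grasp the jack from above, near its centre of mass. The block is 30 mm wide along the jack's y (grasp across this), 40 mm along x, and its top is 76 mm above the underside.
- saddle_top (a point): Centre of the top of the jack's round dark saddle (36 mm across); 60 mm above the base's underside with the handle up. It rises straight up, 55 mm per rad of handle (36 mm at full stroke), so it meets a pad after about 14 mm.
- jack_handle (a joint): Handle angle, rad: 0 = fully up (handle bar slopes 0.50 rad above level towards the jack's -x), 0.65 = fully down against its stop (bar 0.15 rad below level). A spring and the load bring it back up when let go; holding it down takes about 6 to 15 N at the paddle.
- paddle (a point): Centre of the top face of the black paddle (44 x 46 mm) at the handle's end, to be pressed from above. It moves on an arc of 105 mm radius about the pivot: about 115 mm above the table when up, about 50 mm when fully down. The jack stays put when its paddle is pressed down.
- ink_bottle: Bystander: standing amber ink bottle, 38 mm across, 110 mm tall; origin under its centre.
- blending_tool: Bystander: standing dark wooden blending tool, 44 mm across, 92 mm tall; origin under its centre.
- glass_dish: Bystander: glass dish, 76 mm across, 22 mm tall; origin under its centre.

How it is judged (in metres and radians):
On the way, in this order (a step that is already met when the one before it is completed fails the run):
1. the jack stands flat with its saddle under the red-marked pad, handle up, press level (((horizontal distance between red_disc_top and pad_a below 0.012 m and horizontal distance between saddle_top and pad_a below 0.015 m) or (horizontal distance between red_disc_top and pad_b below 0.012 m and horizontal distance between saddle_top and pad_b below 0.015 m)) and angle between jack's own z axis and vertical below 0.06 rad and value of joint jack_handle below 0.1 rad and value of joint press below 0.012 rad and height (world z) of jack below 0.004 m), for 0.2 s.
2. trial stroke: handle pressed down, front of the press lifted by the jack (((horizontal distance between red_disc_top and pad_a below 0.012 m and horizontal distance between saddle_top and pad_a below 0.015 m) or (horizontal distance between red_disc_top and pad_b below 0.012 m and horizontal distance between saddle_top and pad_b below 0.015 m)) and angle between jack's own z axis and vertical below 0.06 rad and value of joint jack_handle above 0.55 rad and value of joint press above 0.04 rad and contact force between each of the fingers, the arm and press_base below 0.5 N), for 0.2 s.
3. handle let all the way up, press settled level again (((horizontal distance between red_disc_top and pad_a below 0.012 m and horizontal distance between saddle_top and pad_a below 0.015 m) or (horizontal distance between red_disc_top and pad_b below 0.012 m and horizontal distance between saddle_top and pad_b below 0.015 m)) and angle between jack's own z axis and vertical below 0.06 rad and value of joint jack_handle below 0.1 rad and value of joint press below 0.012 rad), for 0.2 s.
At the end, for the whole second after the job is handed in: Fingers hold the handle down (over 0.55 rad, over 2 N); the jack alone (over 4 N, robot off the press) keeps the press tilted over 0.04 rad; saddle within 15 mm of the red-marked pad's centre, jack flat and still; both discs within 12 mm of their pads' centres (all of step 2 and contact force between the fingers and jack above 2 N and contact force between jack and press_base above 4 N and linear speed of jack below 0.02 m/s and velocity of joint press below 0.05 rad/s and (horizontal distance between white_disc_top and pad_a below 0.012 m or horizontal distance between white_disc_top and pad_b below 0.012 m)); the arm keeps its last pose, push and grip.
It fails at once if the robot pushes or lifts the press itself (more than 5 N) (contact force between any of the fingers, the arm and press_base above 5 N).
It fails at once if a bystander is moved more than 30 mm or tipped (distance of any of ink_bottle, blending_tool, glass_dish from where it was at the start of the episode above 0.03 m or angle between any of ink_bottle, blending_tool, glass_dish's own z axis and vertical above 0.5 rad).
It fails at once if the jack is tipped over (angle between jack's own z axis and vertical above 0.7 rad).
It also fails if it takes over 58 s, if anything falls off the work surface, if the arm or the gripper's body presses on something with over 40 N, if the wrist force passes 120 N, or if a joint passes its speed limit or range.

### The arm

A 6-joint arm with a two-finger parallel gripper is mounted at the origin on the work surface. World frame = base frame: x ahead of the robot, y to its left, z up, the work surface at z = 0. Lengths are in mm, angles in rad, forces in N, time in s.
With the tool pointing down it reaches from about 350 to 875 mm from the base axis. Payload 4.2 kg.
Tool frame: the origin (TCP) lies at the very end of the fingers, on their centre line; the grasp point (between the pads) lies 19 mm behind it; z points along the fingers, y is the line along which they close (so a half turn about z gives the same grasp; the last joint's range is limited). The gripper opens to 85 mm and grips with 20 to 120 N. Pads are 22 mm wide; open, the fingers measure 114 mm over their backs; the gripper's body (76 mm by 85 mm) begins 54 mm behind the grasp point. The pads swing forward as they close: fully open they stand 13 mm farther back than shut.
Start: joints at [1.397, 0.385, 0.008, 0, -1.194, -0.259], TCP at [262.1, 567.365, 231.312] pointing down, gripper open.
Joint ranges: [-3.14, 3.14], [-1.21, 2.06], [-1.07, 1.41], [-3.16, 2.05], [-2.99, -0.16], [-3.1, 3.1]. Speed limits (rad/s): [2.79, 2.79, 3.14, 3.14, 3.14, 3.14].

### API

Orientations are given as a unit quaternion [x, y, z, w].
In Python, from bench import arm gives the robot as it stands.
- The arm moves only by the tool servo_tool, never from a script. Its argument "rows" is a list that holds one entry, the list of rows, each a list of 7 numbers: the finger opening in mm, from 0 to 85.4, then the shift along the tool's x, y, z in mm, then the turn, a rotation vector about the tool's x, y, z in rad. A call has 1 to 10 rows; each row is the pose to reach, as a shift and turn from the pose commanded when the call began, along the tool's axes at that moment; what a row does not reach only later rows make up. A row lasts 1/8 s, in which the tool goes at most 62.5 mm and 10.7 degrees, less where a joint would pass 70% of its speed; a pose out of reach is approached as far as the arm can. A call with a gripper value outside its range is refused whole. The fingers move at their own pace and stop on an object; the grip force is fixed at half the most. Time passes only in rows, so rows that repeat a pose let the fingers close. It gives the time, the measured TCP pose, the force, the opening and the grip force at its end, in the units of the state.
- arm.read_state(): the state, without advancing time (a new reading comes with each control period).
- arm.get_image(name): name is "scene" or "top"; returns the picture (480x640x3 uint8, red, green, blue); there is no depth.
- arm.camera_params(name): a dict with "intrinsics" (3x3 intrinsics, pixels), "R" (3x3) and "t" (3): a world point X has camera coordinates R X + t. Camera axes: x right, y down, z forward; pixel columns grow to the right and rows downward; lengths in mm; the calibration is good to about 2 mm. A picture is of the moment at which its call begins. camera_params takes no time and is no camera call.
- arm.job_done(): hands the job in; it is judged then, once.
The state is a dict: "clock": time; "joints": joint angles; "joint_vel": joint speeds; "joint_efforts": joint torques, N m; "position": TCP position; "ee_rot": TCP orientation; "contact_force": force on the tool from outside, world axes, zero at the start; "wrist_torque": the same for the moment, N m; "gripper_width": finger opening in mm; "grasp_force": force on a finger pad.
Only numpy, scipy, OpenCV 4.12 (cv2) and the standard library are available. Lean on these libraries where they do the work, as an engineer would, in place of code of your own. Each camera call takes 0.05 s, during which the arm holds its last target. There are 200 camera calls.

## Working session

There is one attempt and no reset: what is moved stays moved. The work goes in short steps, Python scripts to look and compute and a tool call to move; the robot and the scene stay as the last step left them, time stands still between calls to the robot, and variables do not carry over. Pictures are saved under pics/ and viewed, at most 10 in all, crops included, and the job is handed in when it is done.

Besides the shell and the picture viewer there is one more tool, called as a command line: name --argument value ..., lists and objects as JSON in quotes. servo_tool: Moves the arm, as the interface text tells. Its arguments: {"type":"object","properties":{"rows":{"type":"array"}},"required":["rows"]}

```bash
mkdir -p pics; ls; python3 - <<'E'
from bench import arm
import cv2,numpy as np
for n in("scene","top"):
    im=arm.get_image(n); np.save(f"pics/{n}0.npy",im); cv2.imwrite(f"pics/{n}0.png",im[:,:,::-1])
    p=arm.camera_params(n); print(n,p, -np.array(p["R"]).T@np.array(p["t"]))
s=arm.read_state(); print(s)
E
```

```text
pics
scene {'intrinsics': array([[455.27008623,   0.        , 318.71463304],
       [  0.        , 455.27008623, 234.45940334],
       [  0.        ,   0.        ,   1.        ]]), 'R': array([[-0.32715268,  0.94492719, -0.00915044],
       [ 0.77787969,  0.26379423, -0.57036461],
       [-0.53653919, -0.19371426, -0.82134066]]), 't': array([ 190.917909  , -413.06271764, 1405.89507378])} [1138.0902136   200.9019552   920.86941814]
top {'intrinsics': array([[461.3269248 ,   0.        , 324.18215221],
       [  0.        , 461.3269248 , 244.64076209],
       [  0.        ,   0.        ,   1.        ]]), 'R': array([[-0.01287529, -0.99965142,  0.02304926],
       [-0.99936767,  0.01210074, -0.03343391],
       [ 0.03314335, -0.02346515, -0.99917511]]), 't': array([   6.57324994,  594.4862817 , 1023.42578167])} [ 560.27524996   23.39207759 1042.30606461]
{'clock': 0.1, 'joints': array([ 1.39656934e+00,  3.85522573e-01,  6.78236379e-03, -4.18374330e-04,
       -1.19400239e+00, -2.58585098e-01]), 'joint_vel': array([-0.00086648, -0.00271394,  0.00371842,  0.00215765, -0.00046878,
       -0.00130462]), 'joint_efforts': array([-8.47386400e-04, -3.93321204e+01,  1.88928491e+01,  4.19789001e+00,
       -2.61667388e-03,  2.63326854e-06]), 'position': array([261.92145859, 566.90960879, 230.3153093 ]), 'ee_rot': array([ 9.76658402e-01, -2.14796140e-01, -1.53230872e-04,  9.80466902e-04]), 'contact_force': array([ 0.77224201, -0.08055381, -0.24655786]), 'wrist_torque': array([0.03121176, 0.0318107 , 0.01110841]), 'grasp_force': 0.0, 'gripper_width': 85.61798664282794}
```

View pics/top0.png

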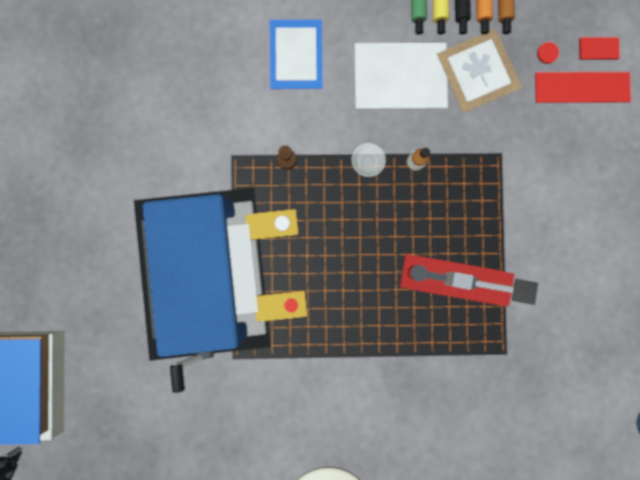

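View pics/scene0.png

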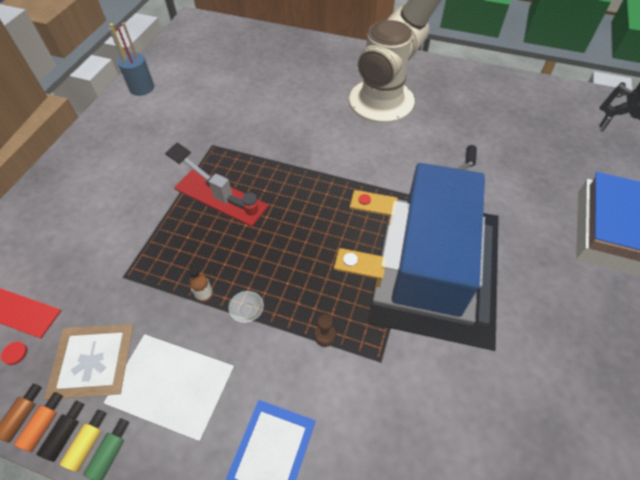

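The top view shows the red disc at (291,305) and the white one at (282,223). The jack's saddle is at (418,272), its block at (461,281) and its paddle at (525,291). The bystanders sit along row 158, and the path between the jack and the bracket is clear.

```bash
cat > h.py <<'E'
from bench import arm
import cv2,numpy as np
P={n:arm.camera_params(n) for n in("scene","top")}
def ray(n,uv,z):
    p=P[n];R=np.array(p["R"]);c=-R.T@np.array(p["t"])
    d=R.T@np.linalg.inv(p["intrinsics"])@np.array([uv[0],uv[1],1.])
    return (c+d*(z-c[2])/d[2])[:2]
def blobs(im,kind,box,amin=20):
    hsv=cv2.cvtColor(im,cv2.COLOR_RGB2HSV).astype(int);h,s,v=hsv[...,0],hsv[...,1],hsv[...,2]
    m={'red':((h<6)|(h>174))&(s>150)&(v>90),'white':(s<50)&(v>200),'yellow':(h>15)&(h<32)&(s>120)&(v>120),'dark':(v<70)&(s<80)}[kind]
    k=np.zeros(m.shape,np.uint8);x0,y0,x1,y1=box;k[y0:y1,x0:x1]=m[y0:y1,x0:x1]
    cs,_=cv2.findContours(k,cv2.RETR_EXTERNAL,cv2.CHAIN_APPROX_NONE)
    return sorted([c for c in cs if cv2.contourArea(c)>=amin],key=cv2.contourArea,reverse=True)
def cen(c):
    m=cv2.moments(c);return np.array([m['m10'],m['m01']])/m['m00']
def rectw(n,c,z):
    w=np.array([ray(n,p[0],z) for p in c],np.float32);return cv2.minAreaRect(w)
E
python3 - <<'E'
from h import *
T=np.load("pics/top0.npy");S=np.load("pics/scene0.npy")
for nm,im,bs in(("top",T,dict(red=(270,290,310,320),white=(272,212,295,235),yellow=(240,200,320,330))),("scene",S,dict(red=(350,190,380,212),white=(340,250,360,270),yellow=(330,180,400,285)))):
    for k,b in bs.items():
        for c in blobs(im,k,b)[:2]:
            print(nm,k,cen(c).round(1),ray(nm,cen(c),93 if k!='yellow' else 88).round(1),[np.round(x,1) for x in rectw(nm,c,88)])
for nm,im,b in(("top",T,(395,245,520,310)),("scene",S,(170,165,275,230))):
    cs=blobs(im,'red',b);print(nm,[cv2.contourArea(c) for c in cs[:3]])
    c=cv2.convexHull(np.vstack(cs)); print('base',[np.round(x,1) for x in rectw(nm,c,10)])
cv2.imwrite("pics/c.png",cv2.resize(np.hstack([T[240:315,395:545],S[140:230,160:280][:75]])[:,:,::-1],None,fx=2.9,fy=2.9))
a=cv2.resize(T[240:315,395:545],None,fx=5,fy=5)[:,:,::-1];cv2.imwrite("pics/c.png",a)
E
```

```text
top red [290.6 304.9] [469.2  71.4] [array([468.5,  71.9]), array([21.8, 21.7]), np.float64(44.3)]
top white [281.8 222.7] [638.   87.8] [array([637.8,  87.7]), array([28.9, 29. ]), np.float64(89.4)]
top yellow [282.1 305.7] [467.4  89.1] [array([467.9,  91. ]), array([ 55.5, 104.3]), np.float64(5.4)]
top yellow [273.2 223.8] [636.3 105.9] [array([635.2, 108. ]), array([ 56.6, 104.4]), np.float64(6.5)]
scene red [364.2 198.9] [467.4  73.3] [array([463.8,  72.2]), array([24.2, 24. ]), np.float64(18.7)]
scene white [350.3 258.7] [635.1  90.1] [array([632. ,  89.3]), array([28.9, 28.9]), np.float64(66.9)]
scene yellow [358.9 263. ] [636.5 109.9] [array([640.3, 111.1]), array([ 69.9, 106.6]), np.float64(2.5)]
scene yellow [371.6 202. ] [466.9  91.5] [array([466.4,  94.8]), array([ 58.6, 104.6]), np.float64(4.7)]
top [2284.5]
base [array([ 512.1, -297. ]), array([248.1,  78. ]), np.float64(79.3)]
scene [1290.5, 49.5]
base [array([ 511.5, -294.5]), array([248. ,  77.9]), np.float64(79.2)]
```

View pics/c.png

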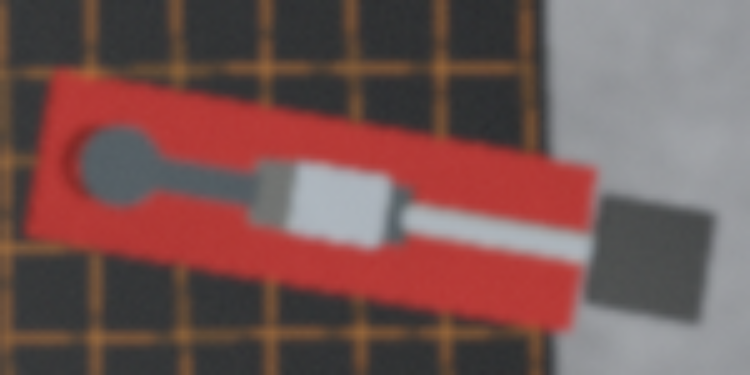

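The crop confirms the jack layout: saddle on the left, block in the middle, handle up and paddle on the right.

```bash
cat >> h.py <<'E'
from scipy.spatial.transform import Rotation as Ro
def go(p,yaw,s=None):
    s=s or arm.read_state();R=Ro.from_quat(s["ee_rot"])
    t=np.radians(yaw);x=np.array([np.cos(t),np.sin(t),0]);z=np.array([0,0,-1.]);G=Ro.from_matrix(np.c_[x,np.cross(z,x),z])
    print('shift',R.inv().apply(np.array(p)-s["position"]).round(1),'rot',(R.inv()*G).as_rotvec().round(3),'clk',s["clock"],'pos',s["position"].round(1),'F',s["contact_force"].round(1),'w',round(s["gripper_width"],1),round(s["grasp_force"],1))
E
python3 - <<'E'
from h import *
print(ray("top",(395+120/5,240+165/5),60),ray("top",(395+340/5,240+205/5),76))
go([514,-286,270],-100.7)
E
```

```text
[ 529.77843083 -201.54182469] [ 512.20095061 -290.64017886]
shift [586.7 668.5 -38.3] rot [ 2.000e-03 -1.000e-03  1.325e+00] clk 0.1 pos [261.9 566.9 230.3] F [ 0.8 -0.1 -0.2] w 85.6 0.0
```

servo_tool --rows '[[[85,0,0,-38,0,0,0],[85,587,668,-38,0,0,1.325],[85,587,668,-38,0,0,1.325],[85,587,668,-38,0,0,1.325],[85,587,668,-38,0,0,1.325],[85,587,668,-38,0,0,1.325],[85,587,668,-38,0,0,1.325],[85,587,668,-38,0,0,1.325],[85,587,668,-38,0,0,1.325],[85,587,668,-38,0,0,1.325]]]'

```text
clock: 1.35
position: [421.9, 26.1, 269.4]
ee_rot: [-0.638, 0.77, -0.0, 0.0]
contact_force: [0.7, 0.1, -0.4]
gripper_width: 84.9
grasp_force: 0.0
```

```bash
python3 -c "
from h import *
go([514,-287,270],-100.7)"
```

```text
shift [ 290.6 -148.6   -0.7] rot [-0.  0.  0.] clk 1.35 pos [421.9  26.1 269.4] F [ 0.7  0.1 -0.4] w 84.9 0.0
```

servo_tool --rows '[[[85,290,-148,0,0,0,0],[85,290,-148,0,0,0,0],[85,290,-148,0,0,0,0],[85,290,-148,0,0,0,0],[85,290,-148,0,0,0,0],[85,290,-148,0,0,0,0],[85,290,-148,50,0,0,0],[85,290,-148,100,0,0,0],[85,290,-148,150,0,0,0],[85,290,-148,150,0,0,0]]]'

```text
clock: 2.6
position: [510.4, -282.9, 115.5]
ee_rot: [-0.638, 0.77, 0.004, -0.003]
contact_force: [0.2, 0.3, 0.7]
gripper_width: 84.6
grasp_force: 0.0
```

```bash
python3 - <<'E'
from h import *
im=arm.get_image("scene");cv2.imwrite("pics/s1.png",cv2.resize(im[80:260,130:370],None,fx=3,fy=3)[:,:,::-1])
go([514,-287,28],-100.7)
E
```

```text
shift [ 2.8 -2.  90.7] rot [ 0.003 -0.     0.001] clk 2.65 pos [ 512.9 -283.9  118.7] F [0.  0.9 0.5] w 85.2 0.0
```

View pics/s1.png

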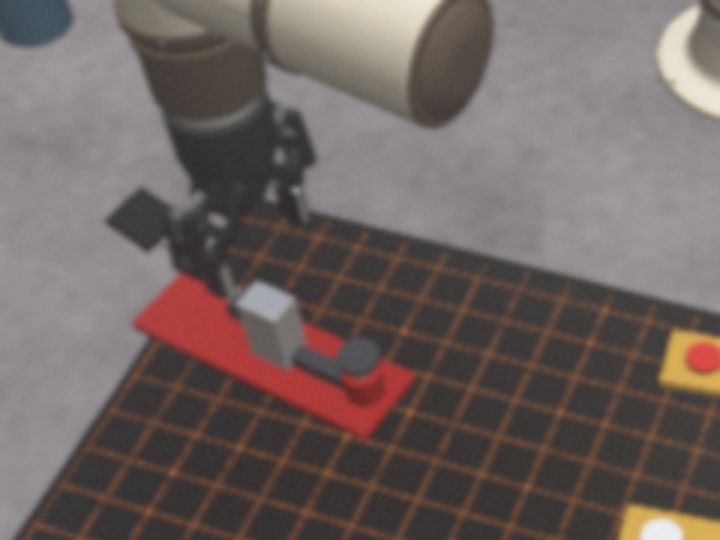

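The gripper straddles the block. The block's top centre is at full-frame pixel (220.3,180) and the saddle at (250,198).

```bash
python3 -c "
from h import *
print(ray('scene',(130+270/3,80+300/3),76),ray('scene',(130+360/3,80+355/3),60))
go([513,-288,28],-100.7)"
```

```text
[ 509.71730456 -282.9352827 ] [ 528.15142177 -196.10208875]
shift [ 3.9 -1.2 90.7] rot [ 0.003 -0.     0.001] clk 2.65 pos [ 512.9 -283.9  118.7] F [0.  0.9 0.5] w 85.2 0.0
```

servo_tool --rows '[[[85,2,-1,45,0,0,0],[85,2,-1,80,0,0,0],[85,2,-1,91,0,0,0],[85,2,-1,91,0,0,0],[0,2,-1,91,0,0,0],[0,2,-1,91,0,0,0],[0,2,-1,91,0,0,0],[0,2,-1,91,0,0,0],[0,2,-1,91,0,0,0],[0,2,-1,91,0,0,0]]]'

```text
clock: 3.9
position: [513.2, -286.4, 29.2]
ee_rot: [-0.638, 0.77, 0.001, -0.001]
contact_force: [-3.0, 1.6, 5.8]
gripper_width: 29.1
grasp_force: 62.1
```

```bash
python3 -c "
from h import *
go([477.4,-17.3,36],-84.3)"
```

```text
shift [-257.8   85.2   -6.7] rot [ 0.002  0.    -0.287] clk 3.9 pos [ 513.2 -286.4   29.2] F [-3.   1.6  5.8] w 29.1 62.1
```

```bash
python3 -c "
from h import *
go([488.3,-126.8,50],-84.3)"
```

```text
shift [-152.2   54.2  -20.7] rot [ 0.002  0.    -0.287] clk 3.9 pos [ 513.2 -286.4   29.2] F [-3.   1.6  5.8] w 29.1 62.1
```

servo_tool --rows '[[[0,0,0,-12,0,0,0],[0,0,0,-21,0,0,0],[0,-30,11,-21,0,0,-0.06],[0,-60,22,-21,0,0,-0.12],[0,-92,33,-21,0,0,-0.18],[0,-122,44,-21,0,0,-0.23],[0,-152,54,-21,0,0,-0.287],[0,-152,54,-21,0,0,-0.287],[0,-152,54,-21,0,0,-0.287],[0,-152,54,-21,0,0,-0.287]]]'

```text
clock: 5.15
position: [489.4, -127.8, 49.3]
ee_rot: [0.741, -0.671, 0.0, -0.0]
contact_force: [0.8, 0.1, -8.4]
gripper_width: 28.9
grasp_force: 60.6
```

```bash
python3 - <<'E'
from h import *
im=arm.get_image("scene");cv2.imwrite("pics/s2.png",cv2.resize(im[100:280,180:420],None,fx=3,fy=3)[:,:,::-1]);np.save("pics/s2.npy",im)
im=arm.get_image("top");np.save("pics/t2.npy",im)
cv2.imwrite("pics/t2.png",cv2.resize(im[200:340,260:480],None,fx=3.5,fy=3.5)[:,:,::-1])
go([477.4,-17.3,50],-84.3)
E
```

```text
shift [-111.2    0.9   -0.8] rot [ 0.    -0.    -0.001] clk 5.25 pos [ 489.3 -127.9   49.2] F [ 0.6  0.4 -7. ] w 29.0 60.6
```

View pics/s2.png

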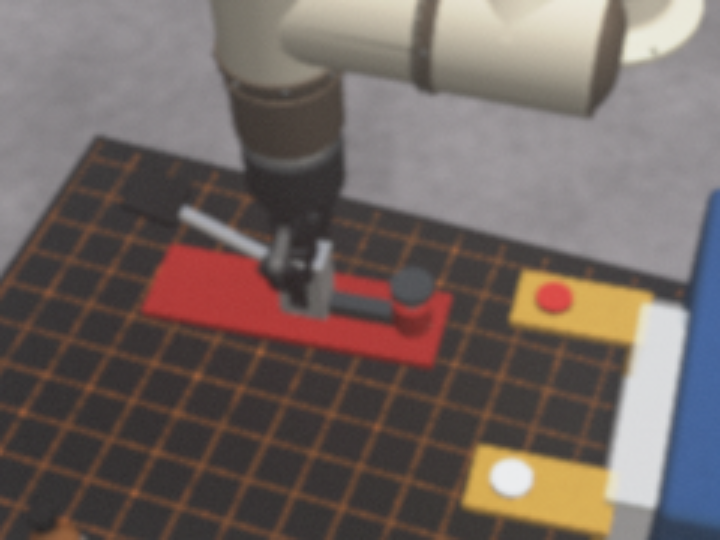

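View pics/t2.png

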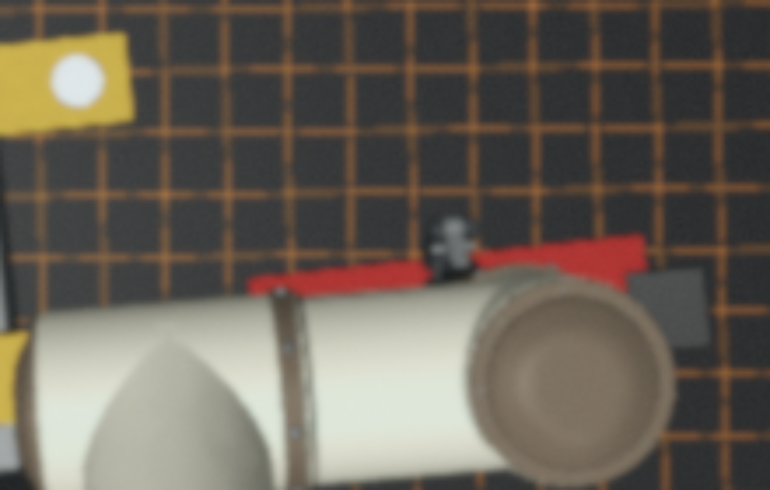

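In the scene view the saddle is at full-frame (317.3,194.3), the red disc at (364.7,199) and the jack hangs level. The forearm hides the saddle from the top camera.

```bash
python3 - <<'E'
from h import *
S=np.load("pics/s2.npy")
c=blobs(S,'red',(350,190,380,212))[0];d=ray('scene',cen(c),93)
h=49.2-29.2
s=ray('scene',(180+412/3,100+283/3),60+h)
b=cv2.convexHull(np.vstack(blobs(S,'red',(225,175,335,225))));r=rectw('scene',b,10+h)
u=np.array([-.0988,.995]);st=arm.read_state()['position'][:2]
print('disc',d,'saddle',s,'pred saddle from tcp',st+90*u,'base rect',r,'pred base',st-10*u,'need(scene)',d-s,'need(pred)',np.array([468.8,71.8])-st-90*u)
print(blobs(S,'red',(225,175,335,225)).__len__())
q=(d-s); 
go([st[0]+q[0],st[1]+q[1],35],-84.3)
E
```

```text
disc [467.36328588  73.32542861] saddle [479.27506143 -38.83742556] pred saddle from tcp [480.39136971 -38.30378872] base rect ((492.3352355957031, -139.31512451171875), (78.90972900390625, 250.90841674804688), 5.453004360198975) pred base [ 490.27136971 -137.80378872] need(scene) [-11.91177554 112.16285417] need(pred) [-11.59136971 110.10378872]
2
shift [-112.8    0.8   14.2] rot [ 0.    -0.    -0.001] clk 5.25 pos [ 489.3 -127.9   49.2] F [ 0.6  0.4 -7. ] w 29.0 60.6
```

servo_tool --rows '[[[0,-10,0,14,0,0,0],[0,-30,0,14,0,0,0],[0,-50,0,14,0,0,0],[0,-70,0.5,14,0,0,0],[0,-90,0.8,14,0,0,0],[0,-104,0.8,14,0,0,0],[0,-112,0.8,14,0,0,0],[0,-112,0.8,14,0,0,0],[0,-112,0.8,14,0,0,0],[0,-112,0.8,14,0,0,0]]]'

```text
clock: 6.5
position: [477.2, -16.3, 35.3]
ee_rot: [0.741, -0.671, -0.0, 0.0]
contact_force: [-0.7, -0.1, -7.4]
gripper_width: 29.2
grasp_force: 60.7
```

```bash
python3 -c "
from h import *
go([477.4,-16,29],-84.3)"
```

```text
shift [-0.2 -0.2  6.3] rot [ 0. -0. -0.] clk 6.5 pos [477.2 -16.3  35.3] F [-0.7 -0.1 -7.4] w 29.2 60.7
```

servo_tool --rows '[[[0,0,0,3,0,0,0],[0,0,0,6,0,0,0],[0,0,0,6.5,0,0,0],[0,0,0,6.5,0,0,0],[85,0,0,6.5,0,0,0],[85,0,0,6.5,0,0,0],[85,0,0,6.5,0,0,0],[85,0,0,6.5,0,0,0],[85,0,0,-20,0,0,0],[85,0,0,-60,0,0,0]]]'

```text
clock: 7.75
position: [476.4, -16.0, 95.0]
ee_rot: [0.742, -0.671, -0.001, 0.001]
contact_force: [0.5, -0.9, -0.2]
gripper_width: 84.6
grasp_force: 0.0
```

```bash
python3 - <<'E'
from h import *
im=arm.get_image("scene");cv2.imwrite("pics/s3.png",cv2.resize(im[100:280,200:440],None,fx=3,fy=3)[:,:,::-1]);np.save("pics/s3.npy",im)
b=cv2.convexHull(np.vstack(blobs(im,'red',(240,170,345,235))));print(rectw('scene',b,10))
u=np.array([-.0988,.995]);print(np.array([477.4,-17])+u*-118.1)
go([489,-134,160],-84.3)
E
```

```text
((482.83673095703125, -57.38610076904297), (79.32051849365234, 188.8324737548828), 5.9225616455078125)
[ 489.06828 -134.5095 ]
shift [118.9   3.  -59.1] rot [-0.009  0.     0.002] clk 7.8 pos [480.4 -15.3 100.9] F [1.3 0.1 3.3] w 85.0 0.0
```

View pics/s3.png

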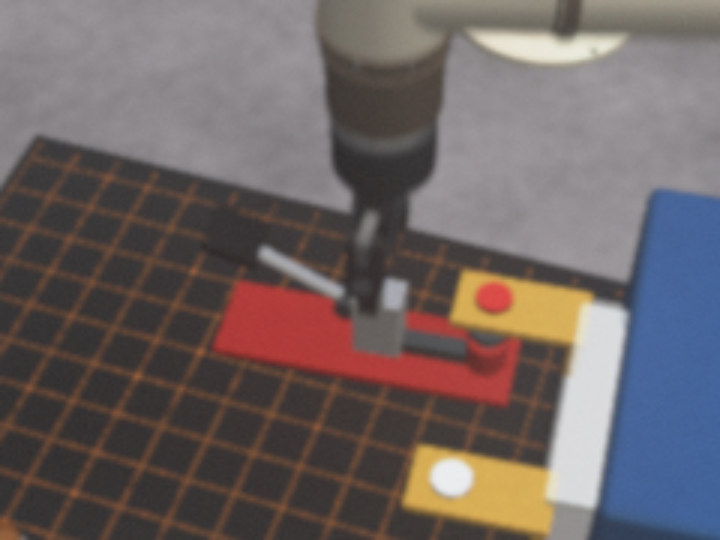

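The jack stands flat with its saddle just below the bracket under the red disc. I'll redo the base measurement over its full extent.

```bash
python3 - <<'E'
from h import *
im=np.load("pics/s3.npy")
bs=[c for c in blobs(im,'red',(240,170,380,240)) if not(355<cen(c)[0]<372 and cen(c)[1]<204)]
(c,wh,a)=rectw('scene',cv2.convexHull(np.vstack(bs)),10);print(c,wh,a)
t=np.radians(a+90);u=np.array([np.cos(t),np.sin(t)]);print('saddle',np.array(c)+100*u,'paddle',np.array(c)-108.1*u)
print('disc',ray('scene',cen(blobs(im,'red',(352,190,380,206))[0]),93))
E
```

```text
(479.7575378417969, -27.70368194580078) (79.32051849365234, 248.51588439941406) 5.9225616455078125
saddle [469.43911605  71.76254434] paddle [ 490.9117518  -135.22667256]
disc [467.36328588  73.32542861]
```

servo_tool --rows '[[[85,0,0,-50,0,0,0],[0,30,1,-55,0,0,0],[0,80,2,-55,0,0,0],[0,119,3,-55,0,0,0],[0,119,3,-55,0,0,0],[0,119,3,-55,0,0,0],[0,119,3,-55,0,0,0],[0,119,3,-55,0,0,0]]]'

```text
clock: 8.8
position: [486.3, -133.7, 150.4]
ee_rot: [0.742, -0.67, 0.0, -0.0]
contact_force: [0.4, 0.3, 0.4]
gripper_width: 0.3
grasp_force: 0.0
```

```bash
python3 -c "
from h import *
go([489.7,-134.5,118],-84.3);go([490.9,-146.4,48],-84.3)"
```

```text
shift [ 1.1 -3.3 32.4] rot [-0.     0.     0.002] clk 8.8 pos [ 486.3 -133.7  150.4] F [0.4 0.3 0.4] w 0.3 0.0
shift [ 13.1  -3.3 102.4] rot [-0.     0.     0.002] clk 8.8 pos [ 486.3 -133.7  150.4] F [0.4 0.3 0.4] w 0.3 0.0
```

servo_tool --rows '[[[0,2,-3,30,0,0,0],[0,4,-3,42,0,0,0],[0,7,-3,54,0,0,0],[0,10,-3,66,0,0,0],[0,12,-3,76,0,0,0],[0,13,-3,86,0,0,0],[0,13,-3,94,0,0,0],[0,13,-3,99,0,0,0],[0,13,-3,102,0,0,0],[0,13,-3,102,0,0,0]]]'

```text
clock: 10.05
position: [491.4, -148.3, 51.7]
ee_rot: [0.742, -0.67, 0.001, 0.0]
contact_force: [-6.5, -2.8, 23.7]
gripper_width: 0.1
grasp_force: 11.4
```

```bash
python3 - <<'E'
from h import *
im=arm.get_image("scene");cv2.imwrite("pics/s4.png",cv2.resize(im[100:280,200:440],None,fx=3,fy=3)[:,:,::-1])
go([490.9,-146.4,48],-84.3)
E
```

```text
shift [-1.9  0.3  3.7] rot [-0.002 -0.002  0.002] clk 10.1 pos [ 491.4 -148.3   51.7] F [-5.9 -2.6 22.4] w -0.2 11.3
```

View pics/s4.png

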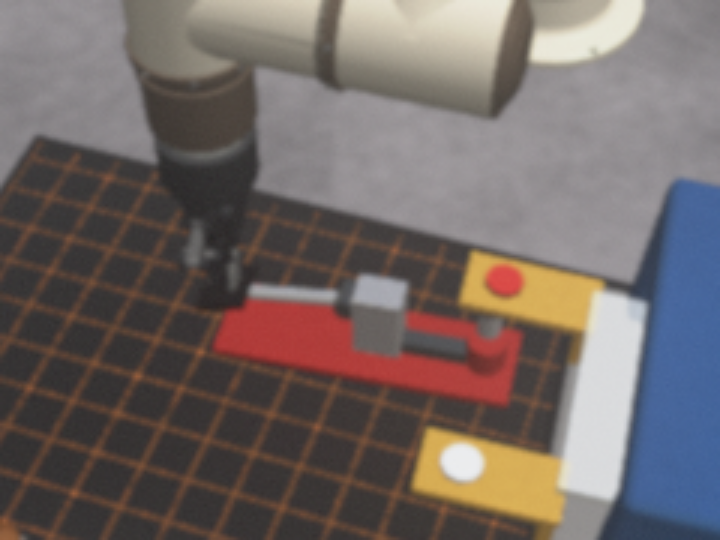

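The jack holds the press raised with the paddle fully down and both discs in place. Now I'll hold briefly, then let the handle up slowly.

servo_tool --rows '[[[0,0,0,0,0,0,0],[0,0,0,0,0,0,0],[0,0,0,-8,0,0,0],[0,0,0,-17,0,0,0],[0,-1,0,-26,0,0,0],[0,-3,0,-36,0,0,0],[0,-6,0,-48,0,0,0],[0,-9,0,-60,0,0,0],[0,-11,0,-72,0,0,0],[0,-13,0,-90,0,0,0]]]'

```text
clock: 11.35
position: [488.4, -134.0, 138.2]
ee_rot: [0.742, -0.671, -0.001, 0.001]
contact_force: [0.4, -0.4, 0.1]
gripper_width: -0.1
grasp_force: 0.0
```

servo_tool --rows '[[[0,0,0,-5,0,0,0],[0,0,0,-5,0,0,0],[0,0,0,-5,0,0,0],[0,0,0,-5,0,0,0]]]'

```text
clock: 11.85
position: [488.8, -134.3, 142.7]
ee_rot: [0.742, -0.671, -0.001, 0.0]
contact_force: [-0.3, 0.3, -0.1]
gripper_width: -0.0
grasp_force: 0.0
```

```bash
python3 - <<'E'
from h import *
im=arm.get_image("scene");cv2.imwrite("pics/s5.png",cv2.resize(im[100:280,200:440],None,fx=3,fy=3)[:,:,::-1])
for b in((350,188,380,206),(340,248,362,270)):
    for k in('red','white'):
        print(k,[ray('scene',cen(c),93) for c in blobs(im,k,b)])
bs=[c for c in blobs(im,'red',(240,170,380,240)) if not(355<cen(c)[0]<372 and cen(c)[1]<204)]
print(rectw('scene',cv2.convexHull(np.vstack(bs)),10))
go([490.9,-146.4,48],-84.3)
E
```

```text
red [array([467.257649 ,  73.4737352])]
white []
red []
white [array([635.13318191,  89.9631071 ])]
((480.06353759765625, -27.64599609375), (78.49291229248047, 248.3351287841797), 5.554290294647217)
shift [12.3 -0.9 94.7] rot [0.001 0.    0.   ] clk 11.9 pos [ 488.8 -134.2  142.7] F [0.9 0.4 0.1] w -0.3 0.0
```

View pics/s5.png

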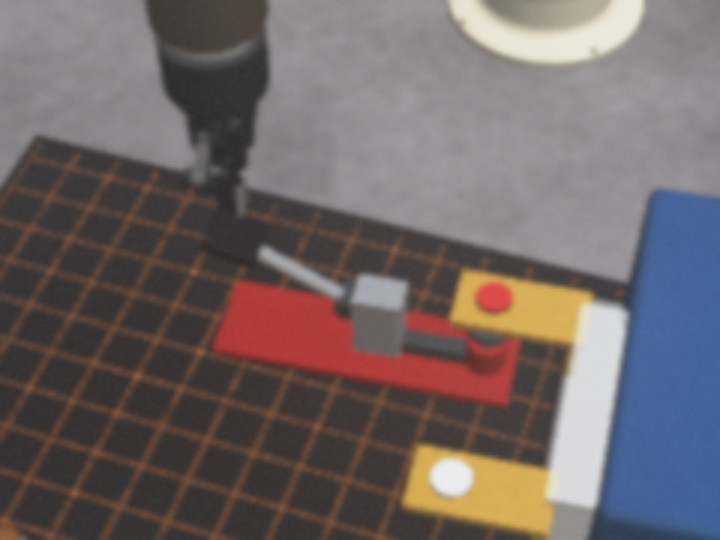

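The handle is fully up, the press is level and nothing has shifted. Next is the final stroke.

servo_tool --rows '[[[0,1,0,22,0,0,0],[0,3,-1,34,0,0,0],[0,6,-1,46,0,0,0],[0,9,-1,58,0,0,0],[0,11,-1,68,0,0,0],[0,12,-1,78,0,0,0],[0,12,-1,86,0,0,0],[0,12,-1,91,0,0,0],[0,12,-1,94,0,0,0],[0,12,-1,94,0,0,0]]]'

```text
clock: 13.15
position: [492.2, -147.5, 52.1]
ee_rot: [0.742, -0.67, 0.001, 0.0]
contact_force: [-5.7, -4.2, 20.9]
gripper_width: 0.1
grasp_force: 10.5
```

servo_tool --rows '[[[0,0,0,0,0,0,0],[0,0,0,0,0,0,0],[0,0,0,0,0,0,0],[0,0,0,0,0,0,0]]]'

```text
clock: 13.65
position: [492.2, -147.5, 52.1]
ee_rot: [0.742, -0.67, 0.002, 0.0]
contact_force: [-4.6, -4.1, 20.2]
gripper_width: 0.1
grasp_force: 10.3
```

```bash
python3 -c "
from bench import arm
print(arm.job_done())"
```

```text
the job is handed in; nothing more can be done
None
```

I handed the job in at about 13.7 s with the handle held fully down (about 20 N) and the jack, its saddle about 3 mm from the red disc's centre, holding up the front of the press after one full trial stroke; the hand-in returned no verdict.

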